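# Put the round blank away in its flip-cap canister and shut the rack

## Task

Flip open the cap of the round canister in the rack, lay the loose round metal blank flat in the round nest in its mouth, and press the cap fully shut over it. Also press fully shut the cap of the square canister that was left open, so that all three canisters end shut; leave the other square canister shut, and leave the square blank and the other things on the bench where they are.

Things in the scene. Friction and masses are not known exactly. Their poses are not given: they have to be found in the camera images.
- rack: Low black and aluminium rack fixed to the bench, 100 mm (x) by 300 mm (y), 42 mm high at its two ends; origin at the centre of its underside. The three canisters stand fixed in it in one row along its y, 95 mm apart, in any order, on its 12 mm base plate; their axes are parallel to the rack's.
- can_round: The only round canister: black plastic cylinder, 70 mm diameter, rim 65 mm above its underside, fixed in the rack. Origin at the centre of its underside; its +x side carries the cap's hinge, its -x side the thumb tab. Grey cap as wide as the canister, a hollow cup 15 mm tall with 3 mm walls; shut, its flat top is 81 mm above the canister's underside.
- can_square1: Black square canister (70 by 70 mm, rim 65 mm above its underside) whose grey square cap stands open at the start; it is already full. Fixed in the rack; origin at the centre of its underside, hinge on its +x side. Its cap, hinge and tab have the same measures as the round one's.
- can_square2: The other square canister, the same in every way, but shut at the start; leave it shut.
- nest (a point): Centre of the floor of the round nest in the mouth of the round canister: bore 61 mm, 8 mm deep below the rim, wall 4.5 mm thick. The nest is empty; it is hidden while the cap is shut.
- can_round_hinge (a point): Midpoint of the hinge axis of the round canister's cap; axes parallel to the canister's, the hinge axis along y; 39 mm to +x of the canister's axis and 4 mm above its rim. A shut cap reaches from here 74 mm to -x, from 3 mm below to 12 mm above this point.
- can_square1_hinge (a point): Midpoint of the hinge axis of the first square canister's cap (the one that starts open); axes parallel to the canister's.
- cap_round_tab (a point): Top of the round cap's thumb tab, moving with the cap. Tab: a plate 8 mm thick, 32 wide, 34 long at the cap's edge farthest from the hinge, leaning 20 degrees outward; shut, it stands 18 mm above the cap's flat top, and this point is 86 mm to -x of the hinge and 30 mm above it. Pushing it towards the hinge opens the cap.
- cap_square1_tab (a point): The same point on the thumb tab of the first square canister's cap.
- cap_round (a joint): Angle of a cap: 0 rad shut flat, grows as the tab end swings up and over towards the hinge side; 1.57 cap standing upright, 1.9 stop. Stiff friction hinge (about 0.09 N m): the cap stays at whatever angle it is left, no spring, no latch. This one, on the round canister, starts shut or ajar (up to 0.3).
- cap_square1 (a joint): Angle of a cap: 0 rad shut flat, grows as the tab end swings up and over towards the hinge side; 1.57 cap standing upright, 1.9 stop. Stiff friction hinge (about 0.09 N m): the cap stays at whatever angle it is left, no spring, no latch. This one, on the first square canister, starts wide open (1.3 to 1.85).
- cap_square2 (a joint): Angle of a cap: 0 rad shut flat, grows as the tab end swings up and over towards the hinge side; 1.57 cap standing upright, 1.9 stop. Stiff friction hinge (about 0.09 N m): the cap stays at whatever angle it is left, no spring, no latch. This one, on the other square canister, starts shut at 0.
- blank_round: Round aluminium blank, 56 mm diameter, 16 mm thick, about 0.1 kg; origin at the centre of its underside. It lies flat on the floor of one of the two trays. In the nest it stands 8 mm proud of the rim; the shut cap clears it by 5 mm.
- blank_square: Square aluminium blank, 46 by 46 by 16 mm, lying on the other tray; not needed.
- tray_left: Black tray fixed to the bench at the robot's left, a straight channel along its own x: 116 mm long, 86 mm wide, floor 4 mm thick, two side walls 7 mm thick and 30 mm high with 72 mm between them, both ends open. Origin at the centre of its underside. A blank lies near its middle: take it with the fingers at the open ends.
- tray_right: The same tray at the robot's right.
- flux_bottle: Loose plastic bottle, 44 mm diameter, 150 mm tall, bystander between robot and rack; origin at the centre of its underside.
- wire_spool: Loose steel spool, 52 mm diameter, 48 mm tall, bystander between robot and rack; origin at the centre of its underside.
- screwdriver: Loose screwdriver, 170 mm long, lying beyond the rack; bystander.
- sponge_tin: Loose dark tin with a yellow sponge, 75 by 60 by 39 mm, beyond the rack at the left; bystander; origin at the centre of its underside.
- heatsink: Loose black finned heat sink, 70 by 90 by 31 mm, beyond the rack at the right; bystander; origin at the centre of its underside.
Things that resemble listed ones, but are neither listed nor needed, are in the scene too. What is shaped like the blank_round but red or turquoise is not meant.

How it is judged:
On the way, in this order (a step that is already met when the one before it is completed fails the run):
1. the round canister's cap is flipped well open (over 1.2 rad) (value of joint cap_round above 1.2 rad), for 0.2 s.
2. the round blank lies flat on the floor of the nest (horizontal distance between blank_round and nest below 0.005 m and z of blank_round in the frame of nest below 0.003 m and angle between blank_round's own z axis and vertical below 0.08 rad), for 0.2 s.
At the end, for the whole second after the job is handed in: All three caps shut (each joint under 0.045 rad, a gap of about 3 mm at the tab), and the round blank at rest flat in the round canister's nest (within 5 mm of its centre, under 3 mm off its floor, under 0.08 rad of tilt) (all of step 2 and value of joint each of cap_round, cap_square1, cap_square2 below 0.045 rad and linear speed of blank_round below 0.02 m/s); the robot touches nothing.
It fails at once if the other square canister's cap is opened (over 0.3 rad) (value of joint cap_square2 above 0.3 rad).
It fails at once if the square blank or another bystander is moved by more than 40 mm (distance of any of blank_square, flux_bottle, wire_spool, screwdriver, sponge_tin, heatsink from where it was at the start of the episode above 0.04 m).
It fails at once if the flux bottle or wire spool is tipped over (angle between any of flux_bottle, wire_spool's own z axis and vertical above 0.6 rad).
It also fails if it takes over 72 s, if anything falls off the work surface, if the arm or the gripper's body presses on something with over 40 N, if the wrist force passes 120 N, or if a joint passes its speed limit or range.

## Robot

A 7-joint arm with a two-finger parallel gripper is mounted at the origin on the work surface. World frame = base frame: x ahead of the robot, y to its left, z up, the work surface at z = 0. Lengths are in m, angles in rad, forces in N, time in s.
With the tool pointing down it reaches from about 0.375 to 0.925 m from the base axis. Payload 3.1 kg.
Tool frame: the origin (TCP) lies between the finger pads; the fingertips stand 19 mm ahead of it and the grasp point (between the pads) is the TCP; z points along the fingers, y is the line along which they close (so a half turn about z gives the same grasp; the last joint's range is limited). The gripper opens to 85 mm and grips with 20 to 120 N. Pads are 22 mm wide; open, the fingers measure 114 mm over their backs; the gripper's body (76 mm by 85 mm) begins 54 mm behind the grasp point. The pads swing forward as they close: fully open they stand 13 mm farther back than shut.
Start: joints at [-1.375, 0.383, 0.044, 1.598, -0.018, 1.161, -0.05], TCP at [0.188, 0.622, 0.25] pointing down, gripper open.
Joint ranges: [-2.61, 2.61], [-0.41, 2.15], [-1.48, 1.57], [0, 2.5], [-1.57, 4.71], [0.05, 1.97], [-2.85, 2.85]. Speed limits (rad/s): [2.79, 2.79, 3.14, 3.14, 3.14, 3.14, 3.14].

## Interface

Orientations are given as a unit quaternion [x, y, z, w].
In Python, from bench import move_ptp, movel, move_j, move_gripper, pause, inverse_kinematics, read_camera, camera_params, MotionError, sign_off, look_for, tip_of, read_time_s, read_qpos, read_joint_vel, read_effort, read_eef_pos, read_tcp_rot, read_ft_force, read_ft_torque, read_finger_gap, read_grasp_force gives the robot as it stands. Calls block until the motion is done:
- move_ptp(position, orientation): joint-space move of the TCP to a pose.
- movel(position, orientation=None, speed=0.15): straight line of the TCP; orientation=None keeps the orientation; speed is the mean speed in m/s.
- move_j(angles): joint-space move.
- move_gripper(opening, effort=None): finger opening in m; effort is the grip in N (None keeps the last); returns when the fingers have stopped.
- pause(seconds).
- inverse_kinematics(position, orientation): joint angles nearest the present ones, or None.
- read_camera(name): name is "side" or "top" or "wrist"; returns the picture (480x640x3 uint8, red, green, blue); there is no depth.
- camera_params(name): a dict with "K" (3x3 intrinsics, pixels), "camera_from_world" (4x4, takes a point from world to camera coordinates). Camera axes: x right, y down, z forward; pixel columns grow to the right and rows downward; lengths in m; the calibration is good to about 2 mm. A picture is of the moment at which its call begins: read the wrist's pose just before it. camera_params takes no time and is no camera call; for the wrist camera it gives the pose at the moment of the call.
A pose or a line that the arm cannot do raises MotionError and nothing moves.
- sign_off(): hands the job in; it is judged then, once.
Trained networks look in the newest picture that a camera, given by its name, has taken for a name from the list of things; names that differ only in an ending like _2 or _b are one class to them, and where a whole thing is asked for, a point or a joint stands for the part that bears it (a point fixed in the world has none). Each returns a list of dicts, best first, with "confidence" (0 to 1); they miss things now and then, are a little off and sometimes report something else, mostly with a low value. They report only what shows in the picture. A call takes as long as a camera call. They do not tell look-alikes from the thing itself.
- look_for(camera, name): "at" ([column, row] in pixels, amid what is visible of it).
- tip_of(camera, name): "at" ([column, row] in pixels: a listed point, or the origin of a listed thing).
Readings, each from a call of its own:
- read_time_s(): time.
- read_qpos(): joint angles.
- read_joint_vel(): joint speeds.
- read_effort(): joint torques, N m.
- read_eef_pos(): TCP position.
- read_tcp_rot(): TCP orientation.
- read_ft_force(): force on the tool from outside, world axes, zero at the start.
- read_ft_torque(): the same for the moment, N m.
- read_finger_gap(): finger opening in m.
- read_grasp_force(): force on a finger pad.
Only numpy, scipy, OpenCV 4.12 (cv2) and the standard library are available. Lean on these libraries where they do the work, as an engineer would, in place of code of your own. Each camera call takes 0.05 s, during which the arm holds its last target. There are 200 camera calls.

## Working session

There is one attempt and no reset: what is moved stays moved. The work goes in short steps, each a Python script; the robot and the scene stay as the last script left them, time stands still between calls to the robot, and variables do not carry over. Pictures are saved under pics/ and viewed, at most 10 in all, crops included, and the job is handed in when it is done.

```bash
mkdir -p pics; cat > h.py <<'E'
import numpy as np, cv2
from bench import *
def save(n,f): 
    im=read_camera(n); cv2.imwrite('pics/'+f,im[:,:,::-1]); return im
def ray(c,px,P=None):
    P=P or camera_params(c); K=np.array(P["K"]);T=np.array(P["camera_from_world"])
    R=T[:3,:3];t=T[:3,3]; d=R.T@np.linalg.inv(K)@[px[0],px[1],1]
    return -R.T@t,d/np.linalg.norm(d)
def atz(c,px,z,P=None):
    o,d=ray(c,px,P); return o+d*(z-o[2])/d[2]
def tri(rays):
    A=0;b=0
    for o,d in rays:
        M=np.eye(3)-np.outer(d,d);A=A+M;b=b+M@o
    p=np.linalg.solve(A,b)
    return p,max(np.linalg.norm((np.eye(3)-np.outer(d,d))@(p-o)) for o,d in rays)
def proj(c,p,P=None):
    P=P or camera_params(c); q=np.array(P["camera_from_world"])@np.r_[p,1]; u=np.array(P["K"])@q[:3]; return u[:2]/u[2]
E
python3 - <<'E'
from h import *
np.set_printoptions(precision=3,suppress=True)
a=save("side","side0.png");b=save("top","top0.png")
cv2.imwrite
for n in ["rack","can_round","can_square1","can_round_hinge","can_square1_hinge","cap_round_tab","cap_square1_tab","blank_round","blank_square","tray_left","tray_right","flux_bottle","wire_spool","nest"]:
    D={}
    for c in("side","top"):
        try: D[c]=tip_of(c,n)[:4]
        except Exception as e: print(e); D[c]=[]
    print(n,{c:[(np.round(x["at"]).tolist(),round(x["confidence"],2)) for x in D[c]] for c in D})
    for x in D["side"][:3]:
        for y in D["top"][:3]:
            p,e=tri([ray("side",x["at"]),ray("top",y["at"])])
            if e<.012: print("   ",p,round(e,4))
for c in("side","top"): print(c,ray(c,[320,240]))
E
```

```text
rack {'side': [([316.0, 248.0], 0.81)], 'top': [([296.0, 244.0], 0.67)]}
    [0.562 0.034 0.004] 0.0039
can_round {'side': [([293.0, 228.0], 0.9)], 'top': [([256.0, 246.0], 0.85)]}
    [0.554 0.135 0.008] 0.0015
can_square1 {'side': [([339.0, 267.0], 0.93), ([316.0, 241.0], 0.71)], 'top': [([336.0, 240.0], 0.95), ([301.0, 244.0], 0.59)]}
    [ 0.572 -0.062  0.007] 0.0003
    [0.559 0.022 0.031] 0.0011
can_round_hinge {'side': [([307.0, 197.0], 0.72)], 'top': [([255.0, 224.0], 0.87), ([416.0, 202.0], 0.64)]}
    [0.596 0.132 0.086] 0.0018
can_square1_hinge {'side': [([328.0, 215.0], 0.66)], 'top': [([294.0, 222.0], 0.88)]}
    [0.604 0.039 0.08 ] 0.0014
cap_round_tab {'side': [([272.0, 193.0], 0.59)], 'top': [([252.0, 259.0], 0.83), ([293.0, 239.0], 0.69)]}
    [0.508 0.132 0.119] 0.0032
cap_square1_tab {'side': [([342.0, 178.0], 0.73)], 'top': [([292.0, 199.0], 0.59)]}
    [0.641 0.041 0.165] 0.0041
blank_round {'side': [([395.0, 441.0], 0.97), ([348.0, 312.0], 0.79), ([303.0, 400.0], 0.79), ([371.0, 363.0], 0.7)], 'top': [([499.0, 305.0], 0.87), ([443.0, 337.0], 0.76), ([439.0, 282.
[... 312 characters left out ...]
side': [([211.0, 213.0], 0.96)], 'top': [([174.0, 299.0], 0.74)]}
    [ 0.414  0.338 -0.008] 0.0032
tray_right {'side': [([373.0, 364.0], 0.96)], 'top': [([439.0, 275.0], 0.56)]}
    [ 0.49  -0.321 -0.009] 0.0035
flux_bottle {'side': [([282.0, 337.0], 0.88)], 'top': [([392.0, 324.0], 0.62)]}
    [ 0.369 -0.205  0.012] 0.0002
wire_spool {'side': [([216.0, 237.0], 0.59)], 'top': [([254.0, 242.0], 0.45)]}
nest {'side': [([293.0, 206.0], 0.96)], 'top': [([253.0, 242.0], 0.66), ([180.0, 299.0], 0.52), ([294.0, 223.0], 0.17)]}
    [0.557 0.136 0.069] 0.0011
side (array([ 0.126, -0.777,  0.597]), array([ 0.413,  0.743, -0.526]))
top (array([ 0.4  , -0.046,  1.548]), array([ 0.111,  0.015, -0.994]))
```

View pics/top0.png

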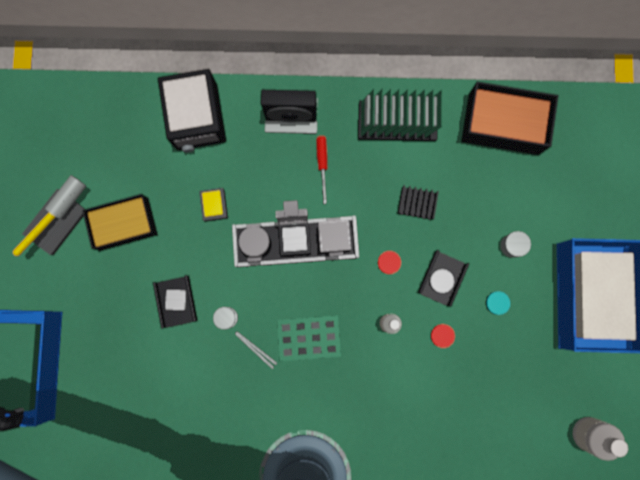

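View pics/side0.png

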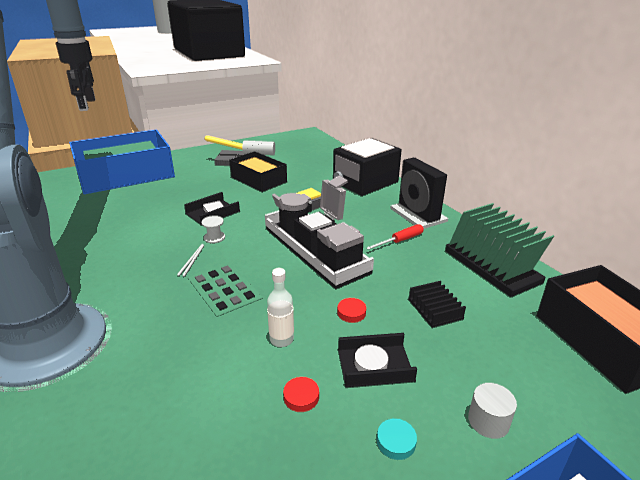

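Top view: round can (shut) at about (255,241), open square at (294,238), shut square at (335,236). The round blank is in the right tray at (441,281) and the square blank in the left tray at (176,300). The side view agrees: blank at (371,358), open cap at (333,200). Next I refine these with the wrist camera.

```bash
python3 - <<'E'
from h import *
np.set_printoptions(precision=3,suppress=True)
print(read_tcp_rot(), read_time_s())
def wl(pos,q,names,f):
    move_ptp(pos,q); P=camera_params("wrist"); save("wrist",f)
    print(read_eef_pos(), ray("wrist",[320,240],P))
    out={}
    for n in names:
        r=tip_of("wrist",n)[:3]; out[n]=[(ray("wrist",x["at"],P),x["confidence"],x["at"]) for x in r if x["confidence"]>.4]
    return out
q=[1,0,0,0]
N=["can_round","can_square1","can_round_hinge","can_square1_hinge","cap_round_tab","cap_square1_tab","nest","rack"]
B=["blank_round","tray_right"]
def cmp(a,b,N):
    for n in N:
        print(n,[np.round(x[2]).tolist() for x in a[n]],[np.round(x[2]).tolist() for x in b[n]])
        for x in a[n]:
            for y in b[n]:
                p,e=tri([x[0],y[0]])
                if e<.008: print("   ",p,round(e,4),round(x[1],2),round(y[1],2))
a=wl([.46,.10,.36],q,N,"w1.png"); b=wl([.54,-.02,.36],q,N,"w2.png"); cmp(a,b,N)
a=wl([.44,-.28,.32],q,B,"w3.png"); b=wl([.50,-.34,.32],q,B,"w4.png"); cmp(a,b,B)
print(read_time_s(),read_qpos())
i=[cv2.imread(f'pics/w{k}.png') for k in(1,2,3,4)]
cv2.imwrite('pics/w.png',cv2.resize(np.vstack([np.hstack(i[:2]),np.hstack(i[2:])]),(800,600),interpolation=cv2.INTER_AREA))
E
```

```text
[ 0.146  0.989  0.    -0.   ] 1.5
[0.46  0.101 0.36 ] (array([0.529, 0.101, 0.484]), array([-0.277,  0.015, -0.961]))
[ 0.54  -0.019  0.36 ] (array([ 0.609, -0.021,  0.483]), array([-0.277,  0.016, -0.961]))
can_round [[301.0, 114.0]] [[211.0, 179.0], [186.0, 232.0]]
    [0.555 0.131 0.005] 0.0007 0.55 0.85
can_square1 [[454.0, 97.0]] [[282.0, 172.0], [354.0, 163.0]]
    [ 0.576 -0.058  0.008] 0.0003 0.56 0.82
can_round_hinge [[291.0, 72.0]] [[182.0, 150.0]]
    [0.594 0.137 0.074] 0.0006 0.96 0.83
can_square1_hinge [[383.0, 61.0]] [[264.0, 140.0]]
    [0.604 0.043 0.082] 0.0018 0.64 0.63
cap_round_tab [[300.0, 157.0]] [[190.0, 233.0]]
    [0.508 0.127 0.104] 0.0006 0.92 0.89
cap_square1_tab [] [[248.0, 96.0], [326.0, 13.0]]
nest [[295.0, 108.0]] [[189.0, 185.0]]
    [0.557 0.133 0.076] 0.0005 0.58 0.58
rack [] []
[ 0.442 -0.278  0.32 ] (array([ 0.51 , -0.279,  0.444]), array([-0.276,  0.015, -0.961]))
[ 0.5   -0.339  0.319] (array([ 0.57 , -0.34 ,  0.442]), array([-0.28 ,  0.013, -0.96 ]))
blank_round [[476.0, 207.0], [250.0, 123.0], [362.0, 164.0]] [[205.0, 177.0], [419.0, 250.0], [315.0, 309.0]]
    [ 0.43  -0.459  0.013] 0.0018 0.83 0.82
    [ 0.487 -0.339  0.291] 0.0064 0.83 0.73
    [ 0.523 -0.192  0.   ] 0.0027 0.78 0.82
tray_right [] [[316.0, 205.0]]
7.025 [-0.372  0.454  1.198  1.669 -0.437  1.322 -0.667]
```

View pics/w.png

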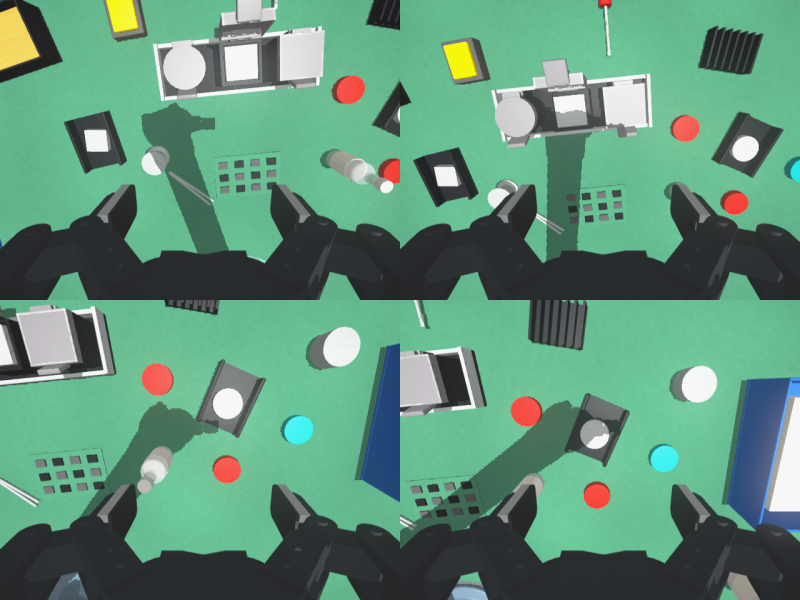

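Wrist views confirm the layout. The blank is at about (365,165) in w3's full-resolution pixels, and the tray is turned by roughly -20°. I'll fit the rack pose to all the detections and get the blank and tray by segmentation.

```bash
cat > fit.py <<'E'
from h import *
from scipy.optimize import least_squares
from scipy.spatial.transform import Rotation as Ro
np.set_printoptions(precision=4,suppress=True)
def T(p,q): M=np.eye(4);M[:3,:3]=Ro.from_quat(q).as_matrix();M[:3,3]=p;return M
W=camera_params("wrist"); C=np.array(W["camera_from_world"])@T(read_eef_pos(),read_tcp_rot())
def wp(p): return dict(K=W["K"],camera_from_world=C@np.linalg.inv(T(p,[1,0,0,0])))
cams=dict(s=camera_params("side"),t=camera_params("top"),w1=wp([.46,.101,.36]),w2=wp([.54,-.019,.36]),w3=wp([.442,-.278,.32]),w4=wp([.5,-.339,.319]))
def tab(th): c,s=np.cos(th),np.sin(th); return np.array([.039-.086*c+.030*s,0,.081+.086*s+.030*c])
obs=dict(can0=dict(s=(293,228),t=(256,246),w1=(301,114)),can2=dict(s=(339,267),t=(336,240),w1=(454,97),w2=(354,163)),
 h0=dict(s=(307,197),t=(255,224),w1=(291,72),w2=(182,150)),h1=dict(s=(328,215),t=(294,222),w1=(383,61),w2=(264,140)),
 tab0=dict(s=(272,193),t=(252,259),w1=(300,157),w2=(190,233)),tab1=dict(s=(342,178),t=(292,199),w2=(248,96)),
 nest=dict(s=(293,206),t=(253,242),w1=(295,108),w2=(189,185)))
def pts(v):
    x,y,a,t0,t1=v; c,s=np.cos(a),np.sin(a)
    w=lambda p:np.array([x+c*p[0]-s*p[1],y+s*p[0]+c*p[1],p[2]])
    o={0:.095,1:0,2:-.095}; Y=lambda i:np.array([0,o[i],0])
    return dict(can0=w([0,.095,.012]),can2=w([0,-.095,.012]),h0=w([.039,.095,.081]),h1=w([.039,0,.081]),tab0=w(tab(t0)+Y(0)),tab1=w(tab(t1)+Y(1)),nest=w([0,.095,.069]))
def res(v):
    P=pts(v); return np.concatenate([proj(None,P[n],cams[c])-o for n in obs for c,o in obs[n].items()])
r=least_squares(res,[.565,.036,.09,.1,1.6],loss="soft_l1",f_scale=2)
print("rack",r.x,"res",np.round(r.fun,0).astype(int) if False else np.round(res(r.x),0).astype(int).tolist())
def seg(f,px,rad,hi):
    im=cv2.imread(f); h=cv2.cvtColor(im,cv2.COLOR_BGR2HSV)
    m=((h[...,1]<60)&(h[...,2]>150)) if hi else (h[...,2]<75)
    z=np.zeros(m.shape,np.uint8); cv2.circle(z,px,rad,1,-1); m=(m&(z>0)).astype(np.uint8)
    return max(cv2.findContours(m,0,2)[0],key=cv2.contourArea)
R=[]
for f,c,px,rad in(("w3","w3",(365,165),45),("side0","s",(371,357),30),("top0","t",(441,281),16)):
    e=cv2.fitEllipse(seg(f"pics/{f}.png",px,rad,True)); print(c,e,atz(None,e[0],.020,cams[c])); R.append(ray(None,e[0],cams[c]))
print("blank tri",tri(R),tri(R[:2]))
for f,c,px,rad in(("w3","w3",(368,157),90),("top0","t",(443,278),34)):
    k=seg(f"pics/{f}.png",px,rad,False); q=np.array([atz(None,p[0],.03,cams[c])[:2] for p in k],np.float32)
    print("tray",cv2.minAreaRect(q))
E
python3 fit.py
```

```text
rack [0.565  0.0377 0.0999 0.0052 1.6582] res [0, -1, 1, -1, -1, 0, 0, -3, -3, -1, 0, 0, 1, 1, -1, 2, -2, 1, 0, -2, 0, 0, 1, -1, -1, 0, 1, -1, 5, 1, 3, 3, 1, 1, -1, 0, -2, 1, 1, -1, -3, 2, -1, 0, 0, 1, 1, 0, 1, 3, 4, 0]
w3 ((364.21722412109375, 165.3621063232422), (47.3643913269043, 49.286190032958984), 18.19080924987793) [ 0.4785 -0.3231  0.02  ]
s ((371.43975830078125, 357.1833801269531), (24.077075958251953, 33.92070007324219), 102.36201477050781) [ 0.4759 -0.3272  0.02  ]
t ((441.9333801269531, 280.6215515136719), (22.423561096191406, 22.726255416870117), 147.2718505859375) [ 0.4772 -0.3243  0.02  ]
blank tri (array([ 0.4779, -0.3243,  0.0164]), np.float64(0.0008849376408567309)) (array([ 0.4784, -0.3237,  0.0156]), np.float64(0.00024872524542152196))
tray ((0.5128391981124878, -0.37318727374076843), (0.008772344328463078, 0.023302404209971428), 63.779144287109375)
tray ((0.4832974374294281, -0.323459267616272), (0.08935398608446121, 0.11590386182069778), 67.3337173461914)
```

```bash
cat > g.py <<'E'
from h import *
from scipy.spatial.transform import Rotation as Ro
np.set_printoptions(precision=4,suppress=True)
RX,RY,RA=.565,.0377,.10
QR=(Ro.from_euler('z',RA)*Ro.from_quat([1,0,0,0])).as_quat()
def w(p): c,s=np.cos(RA),np.sin(RA); return [RX+c*p[0]-s*p[1],RY+s*p[0]+c*p[1],p[2]]
def L(x,y,tip,speed=.15): movel(w([x,y,tip+.019]),QR,speed)   # rack frame, fingertip height (fingers shut)
def rot(p,th): c,s=np.cos(th),np.sin(th); return np.array([.039+p[0]*c+p[1]*s,.081-p[0]*s+p[1]*c])
F=lambda: np.array(read_ft_force())
def press(x,y,z0,z1,fmax=12):
    L(x,y,z0)
    z=z0
    while z>z1:
        z-=.0015; L(x,y,z,.04)
        if F()[2]>fmax: break
    print("press stop tip z",z,"F",F())
def close_cap(y,th0):
    for th in np.arange(th0,.14,-.15):
        T=rot([-.086,.030],th); L(T[0]+.011+.003,y,T[1]-.012,.15)
    print("sweep",F(),read_eef_pos()); T=rot([-.086,.03],.15)
    L(T[0]+.031,y,T[1]-.008)
    press(T[0]+.031,y,.102,.0885)
    L(T[0]+.031,y,.16)
E
python3 - <<'E'
from g import *
move_gripper(0)
move_ptp(w([.115,0,.27]),QR)
print(F(),read_finger_gap(),read_time_s())
L(.115,0,.155,.3)
close_cap(0,1.85)
print(read_time_s()); move_ptp(w([-.10,.05,.33]),QR)
save("wrist","c1.png")
E
```

```text
[-0.7092 -0.4019  0.7535] 0.00011728600641598923 9.3833
sweep [ 4.665  -0.6521 -2.4094] [0.5424 0.0355 0.1352]
press stop tip z 0.09149999999999998 F [-4.7875  1.4002 12.0356]
15.7083
```

View pics/c1.png

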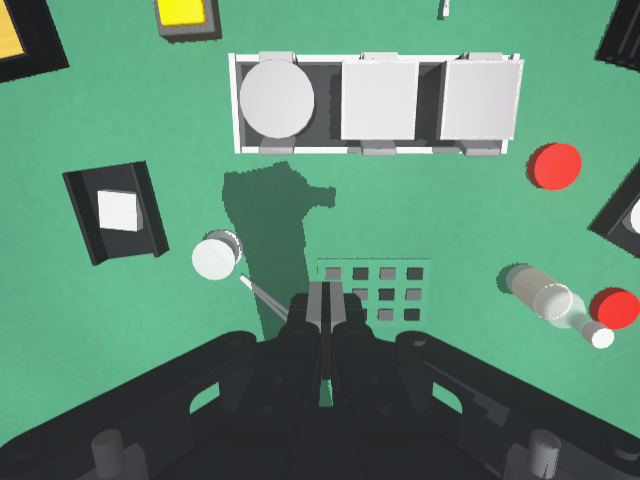

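The square cap is shut: tip stopped at z 0.0915, and it lines up with square2 in the picture at (379,100). Now I flip the round cap open.

```bash
python3 - <<'E'
from g import *
y=.095
c=rot([-.0871,.0211],0)
L(c[0]-.011-.03,y,c[1]+.06,.3); L(c[0]-.011-.03,y,c[1])
for th in np.arange(0,1.86,.155):
    c=rot([-.0871,.0211],th); L(c[0]-.011,y,c[1],.15)
    if abs(th-.93)<.01: print("mid",F())
print("end",th,F(),read_eef_pos())
L(c[0]-.011,y,.24,.3)
move_ptp(w([-.10,.06,.36]),QR)
print(read_time_s()); save("wrist","c2.png"); save("side","c2s.png")
a=cv2.imread('pics/c2.png');b=cv2.imread('pics/c2s.png')
cv2.imwrite('pics/c2m.png',np.hstack([cv2.resize(a,(400,300)),cv2.resize(b[120:320,220:487],(400,300))]))
E
```

```text
mid [ 0.5683 -0.5449  0.6167]
end 1.705 [-0.3034  0.189   0.2739] [0.6153 0.1382 0.1833]
22.025
```

View pics/c2m.png

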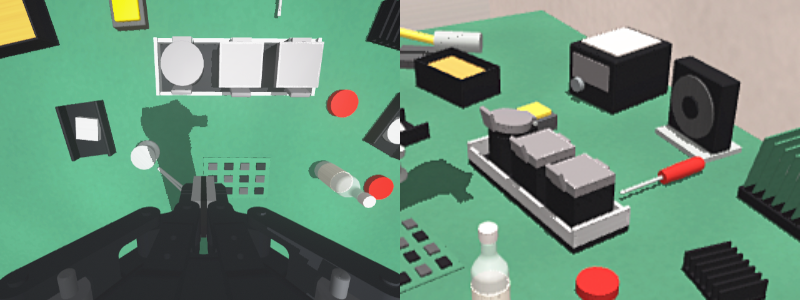

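The cap is still shut at (180,65) in the left panel: the finger slid up past the tab. I'll probe for contact first, with the tip hooked deeper, then follow the arc.

```bash
python3 - <<'E'
from g import *
y=.095
c=rot([-.083,.0098],0)
x0=c[0]-.011-.035
L(x0,y,.16,.3); L(x0,y,c[1]); f0=F(); x=x0; n=np.array([np.cos(RA),np.sin(RA),0])
while x<c[0]+.01:
    x+=.002; L(x,y,c[1],.05)
    if -(F()-f0)@n>1.5: break
print("contact x rel hinge",x-.039,F()-f0, "expected",-.0898-.011)
x1=max(x+.007,c[0]-.011); g=x1-c[0]     # box-centre offset from corner
for th in np.arange(0,1.91,.19):
    c=rot([-.083,.0098],th); L(c[0]+g,y,c[1],.12)
    if 0<th<1.2: print(round(th,2),F()-f0)
print("end",th,F()-f0,read_time_s())
L(c[0]+g,y,.25,.3)
move_ptp(w([-.10,.06,.36]),QR)
save("wrist","c3.png"); save("side","c3s.png")
a=cv2.imread('pics/c3.png');b=cv2.imread('pics/c3s.png')
cv2.imwrite('pics/c3m.png',np.hstack([cv2.resize(a,(400,300)),cv2.resize(b[120:320,220:487],(400,300))]))
E
```

```text
contact x rel hinge -0.09499999999999997 [-3.9526 -1.1292  1.7101] expected -0.1008
0.19 [-8.8835 -1.5004  4.1987]
0.38 [-8.1183 -1.8453  5.6492]
0.57 [-7.94   -1.8683  8.1765]
0.76 [-2.584  -1.9178  6.8098]
0.95 [ 0.2523  0.1881 -0.8559]
1.14 [ 0.3629 -0.8969  0.1833]
end 1.9 [0.3754 0.1279 1.0217] 30.8333
```

View pics/c3m.png

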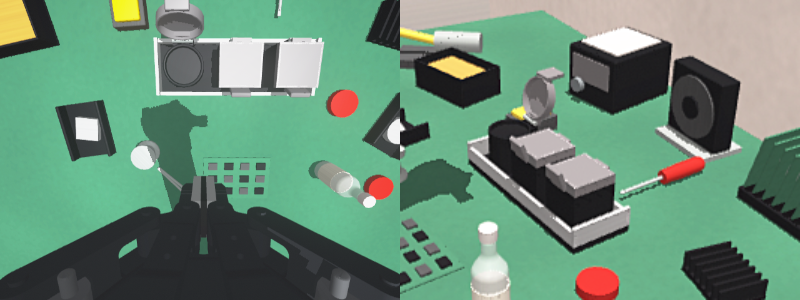

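The cap is now open past upright: ring at (180,20) in the left panel, nest visible at (183,65). I'll measure the nest and cap angle, then fetch the blank.

```bash
python3 - <<'E'
from g import *
R=[];A={"nest":[], "cap_round_tab":[], "can_round_hinge":[]}
def look(c):
    P=camera_params(c); read_camera(c)
    for n in A:
        r=tip_of(c,n)
        if r and r[0]["confidence"]>.5: A[n].append(ray(c,r[0]["at"],P)); print(c,n,np.round(r[0]["at"]),round(r[0]["confidence"],2))
look("side");look("wrist")
move_ptp(w([-.03,.095,.30]),QR); save("wrist","n1.png"); look("wrist")
for n in A: print(n,tri(A[n]) if len(A[n])>1 else None, tri(A[n][1:]) if len(A[n])>2 else None)
print("model nest",w([0,.095,.069]), [ (th,w([*(rot([-.086,.03],th)[:1]),.095,rot([-.086,.03],th)[1]])) for th in(1.6,1.75,1.9)])
# fetch blank
a=np.deg2rad(67.3); p=[.478,-.324]
qs=[(Ro.from_euler('z',a+k)*Ro.from_quat([1,0,0,0])).as_quat() for k in(0,-np.pi)]
for q in qs: print(inverse_kinematics([*p,.2],q),inverse_kinematics([*p,.028],q))
print(read_qpos(),read_time_s())
i=cv2.imread('pics/n1.png');cv2.imwrite('pics/n1c.png',i[:400])
E
```

```text
side nest [294. 206.] 0.81
side cap_round_tab [322. 165.] 0.69
side can_round_hinge [304. 200.] 0.81
wrist nest [289. 106.] 0.71
wrist can_round_hinge [288.  67.] 0.82
wrist nest [321. 175.] 0.65
wrist cap_round_tab [326.  50.] 0.57
wrist can_round_hinge [326. 137.] 0.57
nest (array([0.5575, 0.1353, 0.0694]), np.float64(0.0017512581067769444)) (array([0.5566, 0.1359, 0.0646]), np.float64(0.000366666082361692))
cap_round_tab (array([0.6462, 0.1414, 0.1575]), np.float64(0.003631753883562496)) None
can_round_hinge (array([0.5918, 0.137 , 0.077 ]), np.float64(0.0033911334066337286)) (array([0.5922, 0.1359, 0.0878]), np.float64(0.0022151605084855574))
model nest [np.float64(0.5555158254185513), np.float64(0.13222539570141245), 0.069] [(1.6, [np.float64(0.6266569984032384), np.float64(0.13936332196460535), np.float64(0.16608734419253077)]), (1.75, [np.float64(0.6389456701679762), np.float64(0.14059630181648605), np.float64(0.16027540976167381)]), (1.9, [np.float64(0.6502321677732823), np.float64(0.14172872885270765), np.float64(0.15268312053521255)])]
[-0.2945  0.4718  1.0345  1.8596 -0.4604  1.0743  0.5236] [-0.0103  0.6444  0.6648  1.9349 -0.5696  0.7576  0.5887]
[-0.4298  0.6613  1.2989  1.8635 -0.696   1.1749 -2.4248] [-0.2725  0.8702  1.0531  1.9449 -0.9633  0.9425 -2.2612]
[-1.1017  0.1661  0.8799  1.8347 -0.1391  1.2018 -1.6504] 33.3167
```

View pics/n1c.png

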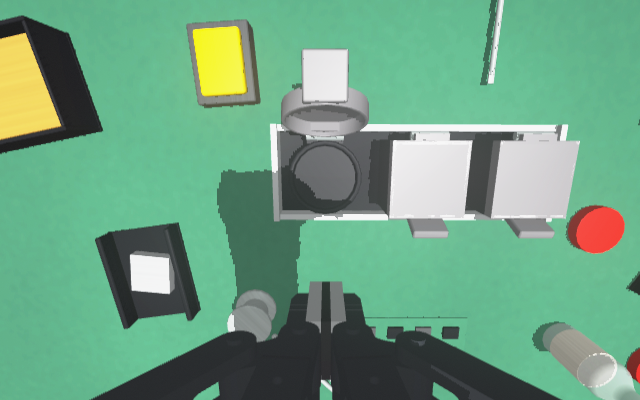

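Nest rim is centred at about (325,176), and the cap leans well back at about 1.85 rad. Now I grasp the blank by its upper part and check how it sits in the fingers.

```bash
cat >> g.py <<'E'
def T4(p,q): M=np.eye(4);M[:3,:3]=Ro.from_quat(q).as_matrix();M[:3,3]=p;return M
def wcam(p,q):  # wrist camera for a commanded tool pose
    W=camera_params("wrist"); C=np.array(W["camera_from_world"])@T4(read_eef_pos(),read_tcp_rot())
    return dict(K=W["K"],camera_from_world=C@np.linalg.inv(T4(p,q)))
E
python3 - <<'E'
from g import *
P=wcam(w([-.03,.095,.30]),QR)
print("rim centre",atz(None,(325,176),.077,P),"net",atz(None,(321,175),.069,P))
q=(Ro.from_euler('z',np.deg2rad(67.3))*Ro.from_quat([1,0,0,0])).as_quat()
p=[.478,-.324]
move_gripper(.085,40)
move_ptp([*p,.20],q); movel([*p,.0283],q,.15)
print("pre",F())
move_gripper(.04,40)
print("gap",read_finger_gap(),read_grasp_force(),F())
movel([*p,.20],q,.2); print(read_finger_gap(),F(),read_time_s(),read_eef_pos())
im=save("wrist","b1.png"); cv2.imwrite('pics/b1c.png',im[150:480,120:520,::-1])
E
```

```text
rim centre [0.5579 0.1325 0.077 ] net [0.5576 0.1364 0.069 ]
pre [-0.2285 -0.1548  0.1223]
gap 0.05373579403586467 41.04517936706543 [-1.6061  0.665   5.8885]
0.05357221442858296 [ 0.7298 -0.7683 -1.8517] 38.6833 [ 0.4772 -0.323   0.1986]
```

View pics/b1c.png

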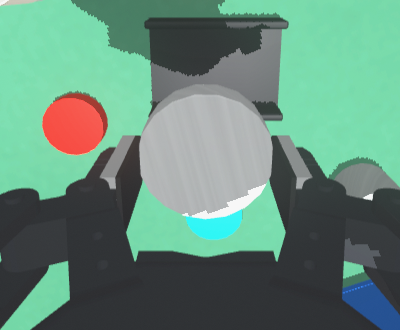

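```bash
python3 - <<'E'
from g import *
p=np.array(read_eef_pos());q=read_tcp_rot();P=camera_params("wrist");M=T4(p,q)
im=cv2.imread('pics/b1.png');h=cv2.cvtColor(im,cv2.COLOR_BGR2HSV)
m=((h[...,1]<40)&(h[...,2]>110)).astype(np.uint8);z=np.zeros_like(m);cv2.circle(z,(326,300),69,1,-1)
k=max(cv2.findContours(cv2.morphologyEx(m&z,cv2.MORPH_OPEN,np.ones((7,7))),0,2)[0],key=cv2.contourArea)
e=cv2.fitEllipse(k);print("seg",e,cv2.boundingRect(k))
obs=np.array([200]) 
for dx in(0,.01,.02):
  for dz in(.004,.0083,.0):
    c=np.array([ (proj(None,(M@np.array([dx+.028*np.cos(t),.028*np.sin(t),dz,1]))[:3],P)) for t in np.linspace(0,6.28,60)],np.float32)
    print(dx,dz,[np.round(v,1) for v in cv2.fitEllipse(c)])
for n,v in (("tipL",[0,-.027,.015]),("tipR",[0,.027,.015])): print(n,proj(None,(M@np.r_[v,1])[:3],P))
r=read_ft_torque();print(F(),r)
E
```

```text
seg ((325.5542297363281, 300.34368896484375), (132.70298767089844, 137.17347717285156), 177.44195556640625) (259, 232, 134, 137)
0 0.004 [array([324.2, 314.1]), array([129.7, 143.5]), np.float64(90.4)]
0 0.0083 [array([324.2, 309.2]), array([126.6, 139.4]), np.float64(90.4)]
0 0.0 [array([324.1, 319. ]), array([132.8, 147.5]), np.float64(90.4)]
0.01 0.004 [array([324.1, 290.4]), array([134.9, 146.3]), np.float64(90.5)]
0.01 0.0083 [array([324.2, 286. ]), array([131.4, 142. ]), np.float64(90.5)]
0.01 0.0 [array([324.1, 294.7]), array([138.2, 150.5]), np.float64(90.4)]
0.02 0.004 [array([324.1, 265.7]), array([140.3, 149.2]), np.float64(90.6)]
0.02 0.0083 [array([324.1, 261.9]), array([136.6, 144.8]), np.float64(90.6)]
0.02 0.0 [array([324. , 269.3]), array([144. , 153.6]), np.float64(90.6)]
tipL [260.0078 304.9679]
tipR [388.5211 304.9767]
[-1.0968 -0.3331 -0.9984] [-0.0042 -0.012  -0.0008]
```

The blank is held level and centred to within 1 mm; the dark strip at the crop's top (206,90) is its side wall. I'll place it with the hand turned half round so the camera stays clear of the open cap.

```bash
python3 - <<'E'
from g import *
Q2=(Ro.from_euler('z',RA+np.pi)*Ro.from_quat([1,0,0,0])).as_quat()
n=[.5572,.1332]
p=read_eef_pos(); movel([p[0],p[1],.26],None,.2)
j=inverse_kinematics([*n,.22],Q2); print(j)
move_ptp([*n,.22],Q2); print(read_qpos(),read_eef_pos(),read_finger_gap())
movel([*n,.115],Q2,.12); f0=F(); z=.115
while z>.0932:
    z-=.0015; movel([*n,z],Q2,.04); f=F()-f0
    if abs(f).max()>5: break
print("stop z",z,f,read_eef_pos(),read_finger_gap(),read_time_s())
E
```

```text
[-1.1815  0.4611  1.1061  1.8541 -0.4593  1.1132  1.7649]
[-1.18    0.4612  1.1074  1.8548 -0.4588  1.113   1.7647] [0.5573 0.1314 0.22  ] 0.053564897217200924
stop z 0.09249999999999999 [-3.6984 -1.1064 15.4203] [0.5575 0.1332 0.0945] 0.053470338034463015 45.6583
```

Contact came at the expected floor depth (a rim hit would be about 8 mm higher). Releasing and checking.

```bash
python3 - <<'E'
from g import *
Q2=(Ro.from_euler('z',RA+np.pi)*Ro.from_quat([1,0,0,0])).as_quat()
movel([.5572,.1332,.094],Q2,.05)
move_gripper(.067); print(F(),read_finger_gap())
movel([.5572,.1332,.20],Q2,.25)
move_gripper(0)
move_ptp(w([-.03,.095,.30]),QR)
P=camera_params("wrist"); im=save("wrist","d1.png"); r=tip_of("wrist","blank_round")
for x in r[:3]: print(x["at"],round(x["confidence"],2),atz(None,x["at"],.069,P))
h=cv2.cvtColor(im,cv2.COLOR_RGB2HSV); m=((h[...,1]<50)&(h[...,2]>130)).astype(np.uint8); z=np.zeros_like(m); cv2.circle(z,(322,172),36,1,-1)
k=max(cv2.findContours(m&z,0,2)[0],key=cv2.contourArea); e=cv2.fitEllipse(k); print(e,"top centre",atz(None,e[0],.085,P),"rim",atz(None,(325,176),.077,P),read_time_s())
cv2.imwrite('pics/d1c.png',cv2.resize(im[60:260,220:440,::-1],(660,600),interpolation=cv2.INTER_CUBIC))
E
```

```text
[ 0.2254 -0.6814 -0.2167] 0.06682747561744058
[587.0, 225.3] 0.88 [ 0.5344 -0.1355  0.069 ]
[324.4, 173.8] 0.84 [0.5591 0.1332 0.069 ]
((324.92950439453125, 176.74249267578125), (58.976539611816406, 59.47126770019531), 147.08563232421875) top centre [0.558  0.1326 0.085 ] rim [0.5579 0.1325 0.077 ] 50.1833
```

View pics/d1c.png

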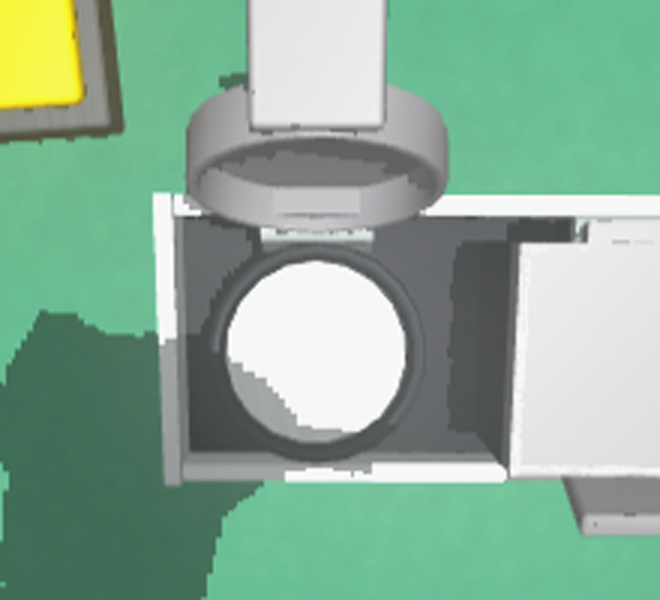

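The blank sits concentric in the nest, at (317,350) in the crop. Closing the round cap.

```bash
python3 - <<'E'
from g import *
move_ptp(w([.142,.095,.26]),QR); L(.142,.095,.145,.3)
close_cap(.095,1.95)
print(read_time_s()); move_ptp(w([-.10,.05,.33]),QR)
im=save("wrist","e1.png"); save("side","e1s.png"); a=cv2.imread('pics/e1.png');b=cv2.imread('pics/e1s.png')
cv2.imwrite('pics/e1m.png',np.hstack([cv2.resize(a,(400,300)),cv2.resize(b[140:300,240:453],(400,300),interpolation=cv2.INTER_CUBIC)]))
print(read_time_s())
E
```

```text
sweep [ 7.3932  0.647  -3.4866] [0.5315 0.1301 0.1314]
press stop tip z 0.09149999999999998 F [-4.7162  0.599  12.3839]
57.6167
58.5833
```

View pics/e1m.png

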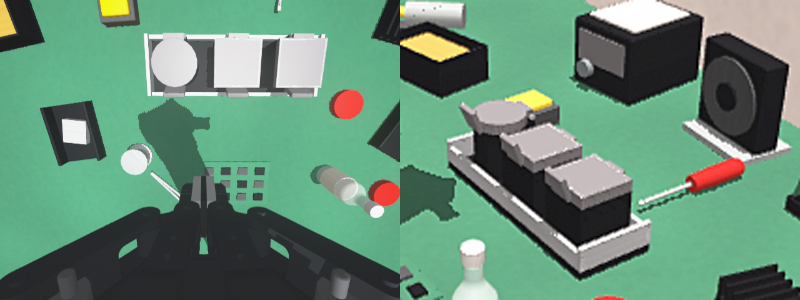

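All three caps look shut: (175,62), (238,62) and (302,62) in the left panel. Both presses stopped hard at the same height.

```bash
python3 -c "
from bench import *
print(sign_off())"
```

```text
the job is handed in; nothing more can be done
None
```

The job is handed in at about 59 s of the 72 s limit: the round blank lies flat in the nest and all three caps look shut in the last pictures, but `sign_off` returned no verdict.

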